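# Empty the cut-off saw's catch tray and load the next pipe

## Task

Collect the three finished 90 mm pipe pieces from the saw's catch tray into the blue tote, laying one in each lane, lengthwise along the lane, set down and not dropped; leave the two short crop ends in the tray. Load the long stock pipe into the saw's pair of V-blocks for the next cut, settled right down on both faces of both blocks and sticking out about equally at either end. Keep off the saw head and do not disturb the other things on the bench.

Things in the scene. Friction and masses are not known exactly. Their poses are not given: they have to be found in the camera images.
- piece_a_center (a point): centre (half-way up) of a finished piece: a grey zinc-coated round steel conduit, 38 mm outside diameter, 90 mm long, about 0.15 kg, with open ends, lying on its side in the tray. Its own x axis runs along the pipe (it may be rolled to any angle about it). It rolls if nudged.
- piece_b_center (a point): centre (half-way up) of a finished piece: a grey zinc-coated round steel conduit, 38 mm outside diameter, 90 mm long, about 0.15 kg, with open ends, lying on its side in the tray. Its own x axis runs along the pipe (it may be rolled to any angle about it). It rolls if nudged.
- piece_c_center (a point): centre (half-way up) of a finished piece: a grey zinc-coated round steel conduit, 38 mm outside diameter, 90 mm long, about 0.15 kg, with open ends, lying on its side in the tray. Its own x axis runs along the pipe (it may be rolled to any angle about it). It rolls if nudged.
- stock_center (a point): centre (half-way up) of the long stock pipe: the same conduit, 38 mm diameter, 300 mm long, about 0.48 kg, lying on its side on the bench between the arm and the saw. Its own x axis runs along the pipe. It rolls if nudged.
- tray: the saw's catch tray, green and black folded sheet standing on the bench at the outfeed side of the saw: inside 230 mm along its x by 320 mm along its y, floor 3 mm thick, rim 24 mm above the bench (hem 28 mm). Origin on the bench under its centre. It does not move.
- crop_1: a crop end: a 20 mm high ring of the same pipe, 38 mm diameter, standing on its cut face in the tray; origin at the centre of its underside.
- crop_2: the second crop end, same as the first.
- tote: blue open parts tote, outside 300 mm along its x by 200 mm along its y, 55 mm high; walls and floor 4 mm (lip 7 mm outside). Two ribs 3 mm thick, top 30 mm above the bench, run along its y at x = -49 and +49 mm and make three lanes, each 95 mm wide (along x) and 192 mm long (along y). Origin on the bench under its centre. It does not move.
- lane_1 (a point): middle of the tote's first lane (98 mm from the tote's centre along its -x), 23 mm above the bench: the height of the axis of a piece lying on the lane's floor. Axes as the tote's: the lane runs along y.
- lane_2 (a point): the same point of the middle lane, over the tote's centre.
- lane_3 (a point): the same point of the third lane, 98 mm from the tote's centre along its +x.
- v_seat (a point): the point midway between the saw's two V-blocks where the axis of a seated 38 mm pipe lies, 93 mm above the bench. y runs along the pair, z up. The blocks are steel, 90-degree V opening upward, 60 mm (x) by 35 mm (y), their tops 90 mm above the bench, V bottoms 66 mm; they stand at y = -70 and +70 mm, so 105 mm is free between them, over the saw's base at 45 mm above the bench. A fence stands behind them, from x = +53 mm, top 90 mm above the bench.
- saw_head: the saw's raised blade, yellow guard, motor and black handle, fixed over the cut line at y = -130 mm of v_seat. Blade and guard: 45 mm thick along y, from x = +25 mm of v_seat to the rear, 260 to 480 mm above the bench (handle from x = +10 mm, to 550 mm). Motor: y = -150 to -250 mm, 330 to 425 mm up. Arm pivot: 245 mm behind v_seat. Origin on the bench under v_seat.
- tape_roll: bystander: roll of grey tape lying flat, 110 mm diameter, 48 mm high, left of the stock pipe; origin at the centre of its underside.
- oil: bystander: black bottle with yellow label and red cap, 60 mm diameter, 190 mm high, beyond the gap between tray and tote; origin at the centre of its underside.
- measure: bystander: yellow tape measure, 70 x 36 mm and 62 mm high, in front of the gap between tray and tote; origin at the centre of its underside.
- wrench: bystander: flat steel wrench, 180 mm long, lying behind the tray; origin at its centre.
- driver: bystander: red screwdriver, 200 mm long, lying along the right side of the tote; origin at its centre.
Things that resemble listed ones, but are neither listed nor needed, are in the scene too. What is shaped like the part that bears piece_b_center but purple is not meant.

How it is judged:
At the end, for the whole second after the job is handed in: Each lane has one finished piece on its floor (centre within 8 mm of the lane point's height, 34 mm across, 60 mm along; axis within 0.3 rad). Stock pipe in the Vs: axis within 3 mm sideways and in height, 0.03 rad, middle within 25 mm of midway. Both crop ends in the tray (((x of piece_a_center in the frame of lane_1 between -0.034 and 0.034 m and y of piece_a_center in the frame of lane_1 between -0.06 and 0.06 m and z of piece_a_center in the frame of lane_1 between -0.008 and 0.008 m and angle between the x axis of piece_a_center and the y axis of lane_1, either way round below 0.3 rad) or (x of piece_b_center in the frame of lane_1 between -0.034 and 0.034 m and y of piece_b_center in the frame of lane_1 between -0.06 and 0.06 m and z of piece_b_center in the frame of lane_1 between -0.008 and 0.008 m and angle between the x axis of piece_b_center and the y axis of lane_1, either way round below 0.3 rad) or (x of piece_c_center in the frame of lane_1 between -0.034 and 0.034 m and y of piece_c_center in the frame of lane_1 between -0.06 and 0.06 m and z of piece_c_center in the frame of lane_1 between -0.008 and 0.008 m and angle between the x axis of piece_c_center and the y axis of lane_1, either way round below 0.3 rad)) and ((x of piece_a_center in the frame of lane_2 between -0.034 and 0.034 m and y of piece_a_center in the frame of lane_2 between -0.06 and 0.06 m and z of piece_a_center in the frame of lane_2 between -0.008 and 0.008 m and angle between the x axis of piece_a_center and the y axis of lane_2, either way round below 0.3 rad) or (x of piece_b_center in the frame of lane_2 between -0.034 and 0.034 m and y of piece_b_center in the frame of lane_2 between -0.06 and 0.06 m and z of piece_b_center in the frame of lane_2 between -0.008 and 0.008 m and angle between the x axis of piece_b_center and the y axis of lane_2, either way round below 0.3 rad) or (x of piece_c_center in the frame of lane_2 between -0.034 and 0.034 m and y of piece_c_center in the frame of lane_2 between -0.06 and 0.06 m and z of piece_c_center in the frame of lane_2 between -0.008 and 0.008 m and angle between the x axis of piece_c_center and the y axis of lane_2, either way round below 0.3 rad)) and ((x of piece_a_center in the frame of lane_3 between -0.034 and 0.034 m and y of piece_a_center in the frame of lane_3 between -0.06 and 0.06 m and z of piece_a_center in the frame of lane_3 between -0.008 and 0.008 m and angle between the x axis of piece_a_center and the y axis of lane_3, either way round below 0.3 rad) or (x of piece_b_center in the frame of lane_3 between -0.034 and 0.034 m and y of piece_b_center in the frame of lane_3 between -0.06 and 0.06 m and z of piece_b_center in the frame of lane_3 between -0.008 and 0.008 m and angle between the x axis of piece_b_center and the y axis of lane_3, either way round below 0.3 rad) or (x of piece_c_center in the frame of lane_3 between -0.034 and 0.034 m and y of piece_c_center in the frame of lane_3 between -0.06 and 0.06 m and z of piece_c_center in the frame of lane_3 between -0.008 and 0.008 m and angle between the x axis of piece_c_center and the y axis of lane_3, either way round below 0.3 rad)) and x of stock_center in the frame of v_seat between -0.003 and 0.003 m and z of stock_center in the frame of v_seat between -0.003 and 0.003 m and y of stock_center in the frame of v_seat between -0.025 and 0.025 m and angle between the x axis of stock_center and the y axis of v_seat, either way round below 0.03 rad and x of crop_1 in the frame of tray between -0.115 and 0.115 m and y of crop_1 in the frame of tray between -0.16 and 0.16 m and z of each of crop_1, crop_2 in the frame of tray below 0.05 m and x of crop_2 in the frame of tray between -0.115 and 0.115 m and y of crop_2 in the frame of tray between -0.16 and 0.16 m); the robot touches nothing.
It fails at once if a bystander (tape roll, bottle, tape measure, wrench, screwdriver) is moved by more than 20 mm (distance of any of tape_roll, oil, measure, wrench, driver from where it was at the start of the episode above 0.02 m).
It fails at once if the saw head is struck (more than 2 N) (contact force between anything else and saw_head above 2 N).
It fails at once if a piece is dropped into the tote (falls faster than 0.7 m/s inside it) ((linear speed of piece_a above 0.7 m/s and x of piece_a_center in the frame of tote between -0.146 and 0.146 m and y of piece_a_center in the frame of tote between -0.096 and 0.096 m and z of piece_a_center in the frame of tote below 0.055 m) or (linear speed of piece_b above 0.7 m/s and x of piece_b_center in the frame of tote between -0.146 and 0.146 m and y of piece_b_center in the frame of tote between -0.096 and 0.096 m and z of piece_b_center in the frame of tote below 0.055 m) or (linear speed of piece_c above 0.7 m/s and x of piece_c_center in the frame of tote between -0.146 and 0.146 m and y of piece_c_center in the frame of tote between -0.096 and 0.096 m and z of piece_c_center in the frame of tote below 0.055 m)).
It also fails if it takes over 72 s, if anything falls off the work surface, if the arm or the gripper's body presses on something with over 40 N, if the wrist force passes 120 N, or if a joint passes its speed limit or range.

## Robot

A 6-joint arm with a two-finger parallel gripper is mounted at the origin on the work surface. World frame = base frame: x ahead of the robot, y to its left, z up, the work surface at z = 0. Lengths are in m, angles in rad, forces in N, time in s.
With the tool pointing down it reaches from about 0.35 to 0.975 m from the base axis. Payload 4.9 kg.
Tool frame: the origin (TCP) lies at the very end of the fingers, on their centre line; the grasp point (between the pads) lies 19 mm behind it; z points along the fingers, y is the line along which they close (so a half turn about z gives the same grasp; the last joint's range is limited). The gripper opens to 85 mm and grips with 20 to 120 N. Pads are 22 mm wide; open, the fingers measure 114 mm over their backs; the gripper's body (76 mm by 85 mm) begins 54 mm behind the grasp point. The pads swing forward as they close: fully open they stand 13 mm farther back than shut.
Start: joints at [-1.435, 0.053, 1.613, -0, 1.476, -0.119], TCP at [0.158, -0.605, 0.231] pointing down, gripper open.
Joint ranges: [-3.01, 3.01], [-1.01, 2.22], [0.06, 2.58], [-1.02, 4.17], [0.09, 2.62], [-3.14, 3.14]. Speed limits (rad/s): [2.57, 2.57, 3.14, 3.14, 3.14, 3.14].

## Interface

Orientations are given as a rotation vector (axis times angle).
In Python, from station import ctrl, imaging gives the robot as it stands.
- The arm moves only by the tool play_rows, never from a script. Its argument "series" is a list of rows, each a list of 3 entries, a list of its own where there are three numbers: the opening, from 0 (shut) to 1 (fully open), then the shift along the tool's x, y, z each as a share of 0.05 m, from -1 to 1, then the turn, a rotation vector about the tool's x, y, z each as a share of 8 degrees, from -1 to 1. In form: [[grip, [dx, dy, dz], [ax, ay, az]], ...]. A call has 1 to 8 rows; each row shifts and turns the commanded pose from where the row before left it, along the tool's axes as they then stand; what a row does not reach is not made up. A row lasts 1/8 s, in which the tool goes at most 62.5 mm and 10.7 degrees, less where a joint would pass 70% of its speed; a pose out of reach is approached as far as the arm can. A call with a number of a shift or a turn outside -1 to 1 is refused whole. A call with a gripper value outside its range is refused whole. The fingers move at their own pace and stop on an object; "force" is the grip in N (left out, the last holds). Time passes only in rows, so rows that do not move let the fingers close. It gives the time, the measured TCP pose, the force, the opening and the grip force at its end, in the units of the state.
- ctrl.get_obs(): the state, without advancing time (a new reading comes with each control period).
- imaging.get_image(name): name is "scene" or "top" or "wrist"; returns a dict with "color" (400x640x3 uint8, blue, green, red), "fx", "fy", "cx", "cy" (pixels), "extrinsics" (4x4, takes a point from world to camera coordinates); the wrist camera has in their place "hand_eye" (4x4, takes a point from camera to tool coordinates, whose origin is the TCP and whose axes are the flange's). Camera axes: x right, y down, z forward; pixel columns grow to the right and rows downward; lengths in m; the calibration is good to about 2 mm. A picture is of the moment at which its call begins: read the wrist's pose just before it. There is no depth.
- ctrl.finish_job(): hands the job in; it is judged then, once.
The state is a dict: "t": time; "q": joint angles; "dq": joint speeds; "effort": joint torques, N m; "tool_pos": TCP position; "tool_rot": TCP orientation; "contact_force": force on the tool from outside, world axes, zero at the start; "wrist_torque": the same for the moment, N m; "opening": finger opening in m; "grip_force": force on a finger pad.
Only numpy, scipy, OpenCV 4.12 (cv2) and the standard library are available. Lean on these libraries where they do the work, as an engineer would, in place of code of your own. Each camera call takes 0.05 s, during which the arm holds its last target. There are 200 camera calls.

## Working session

There is one attempt and no reset: what is moved stays moved. The work goes in short steps, Python scripts to look and compute and a tool call to move; the robot and the scene stay as the last step left them, time stands still between calls to the robot, and variables do not carry over. Pictures are saved under pics/ and viewed, at most 10 in all, crops included, and the job is handed in when it is done.

Besides the shell and the picture viewer there is one more tool, called after "Call:" by a JSON object that holds its "name" and its "arguments", one argument or row to a line. play_rows: Moves the arm, as the interface text tells. Shift numbers are shares of 0.05 m and turn numbers shares of 8 degrees, none past 1 either way. Its arguments: {"type":"object","properties":{"series":{"type":"array"},"force":{"type":"number"}},"required":["series"]}

```bash
ls; mkdir -p pics; python3 - <<'E'
from station import ctrl, imaging
import cv2,numpy as np
o=ctrl.get_obs();print(o)
for n in("top","scene"):
    d=imaging.get_image(n);cv2.imwrite(f"pics/{n}0.png",d["color"]);print(n,d["fx"],d["fy"],d["cx"],d["cy"],np.round(d["extrinsics"],4).tolist())
    np.savez(f"cam_{n}.npz",E=d["extrinsics"],k=[d["fx"],d["fy"],d["cx"],d["cy"]])
E
```

```text
pics
{'t': 0.0, 'q': array([-1.43499833e+00,  5.33915934e-02,  1.61431067e+00,  1.67045747e-05,
        1.47596655e+00, -1.19001241e-01]), 'dq': array([ 0.0002222 ,  0.00225695,  0.00013724,  0.00090885,  0.0006402 ,
       -0.0019155 ]), 'effort': array([ 2.70475011e-04, -3.93687451e+01, -3.70170879e+01, -2.77263064e-05,
        7.11252593e-03,  7.60346410e-06]), 'tool_pos': array([ 0.15745151, -0.60420077,  0.23003151]), 'tool_rot': array([-3.11407297e+00, -3.98889610e-01,  1.26976037e-06]), 'contact_force': array([-0.45331894, -0.26021665, -0.05281733]), 'wrist_torque': array([0.02292646, 0.02133153, 0.01028677]), 'grip_force': 0.0, 'opening': 0.08520137652747213}
top 386.87135711697533 386.87135711697533 316.0325951198381 197.43683502944248 [[0.0813, -0.9967, 0.005, -0.0713], [-0.9743, -0.0805, -0.2104, 0.5074], [0.2101, 0.0123, -0.9776, 1.3721], [0.0, 0.0, 0.0, 1.0]]
scene 381.70056128735786 381.70056128735786 317.1944803215424 198.39709734026368 [[0.2994, 0.9541, -0.0009, -0.0969], [0.5609, -0.1767, -0.8088, -0.1986], [-0.7718, 0.2416, -0.5881, 1.572], [0.0, 0.0, 0.0, 1.0]]
```

View pics/top0.png

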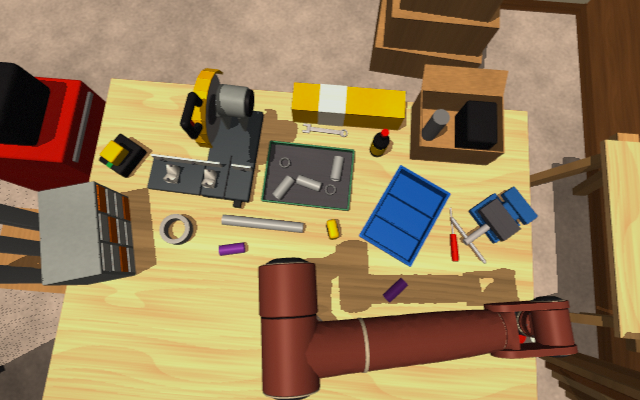

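View pics/scene0.png

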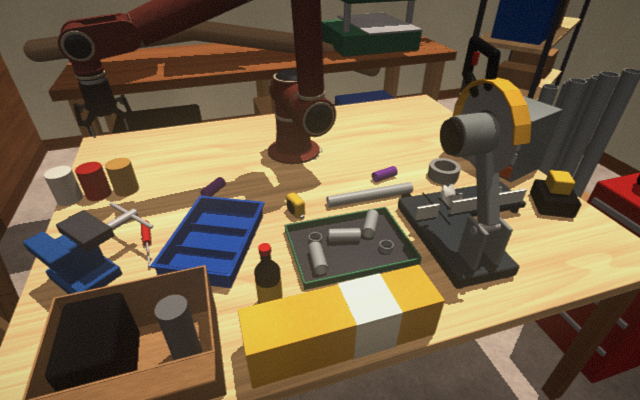

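The lookalikes in the top view are:
- Grey pieces in the tray at about (337,167), (309,184) and (284,187). These are the ones I want.
- Crop rings at (285,162) and (331,188).
- Purple pieces at (232,249) and (396,290), which are decoys.
- A grey tube in the box at (435,123), also not wanted.

The stock pipe is at (263,223). Next I'll take close crops.

```bash
python3 - <<'E'
import cv2,numpy as np
im=cv2.imread("pics/top0.png")
def crop(x0,y0,x1,y1,s):
    c=cv2.resize(im[y0:y1,x0:x1],None,fx=s,fy=s,interpolation=cv2.INTER_CUBIC)
    for x in range((x0+9)//10*10,x1,10):
        cv2.line(c,(int((x-x0+.5)*s),0),(int((x-x0+.5)*s),8 if x%50 else 16),(0,0,255),1)
        if x%20==0: cv2.putText(c,str(x),(int((x-x0)*s)-8,26),0,.35,(0,255,255),1)
    for y in range((y0+9)//10*10,y1,10):
        cv2.line(c,(0,int((y-y0+.5)*s)),(8,int((y-y0+.5)*s)),(0,0,255),1)
        cv2.putText(c,str(y),(10,int((y-y0)*s)+6),0,.35,(0,255,255),1)
    return c
cv2.imwrite("pics/c1.png",crop(215,135,360,240,5.5))
a=crop(140,130,273,215,6);cv2.imwrite("pics/c2.png",a)
cv2.imwrite("pics/c3.png",crop(350,155,460,270,5))
E
```

```text
(no output)
```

View pics/c1.png

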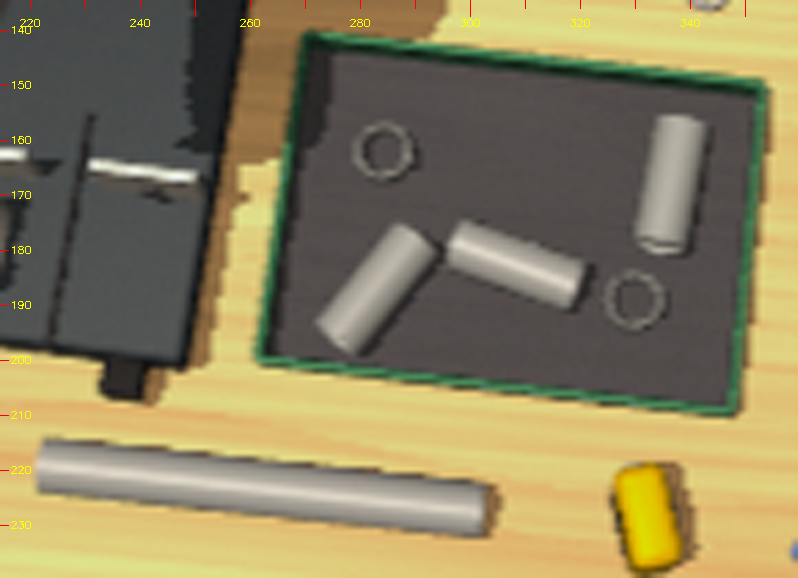

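View pics/c2.png

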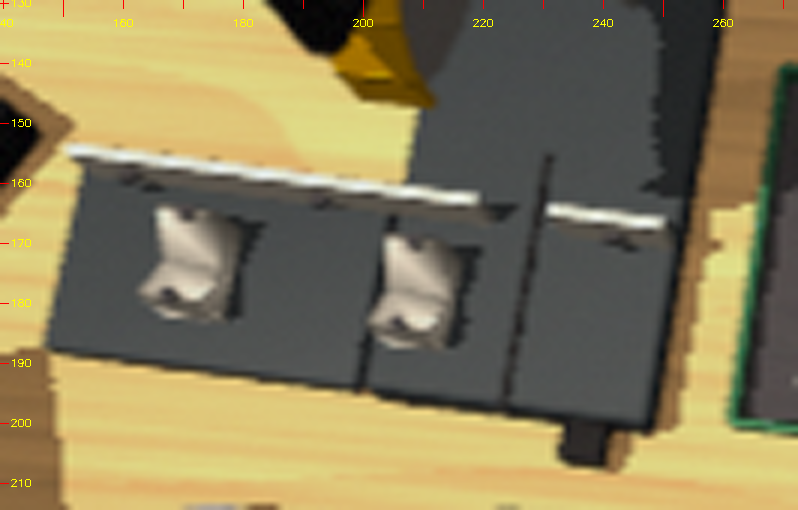

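View pics/c3.png

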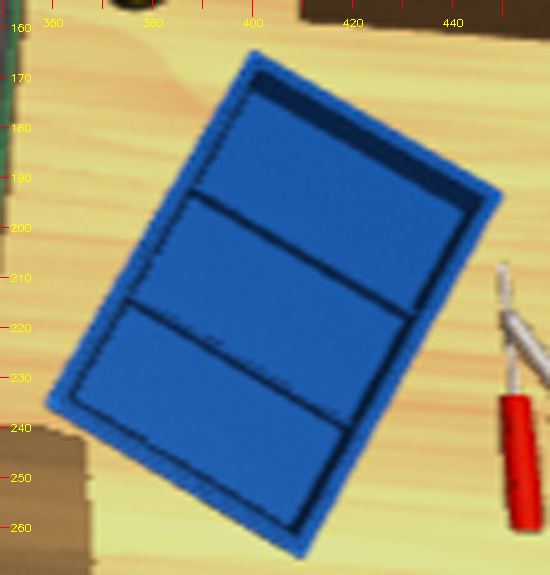

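The three grey pieces are in the tray, their colours match, and the crop rings and the purple pieces are clearly different. Now I'll turn the corner pixels into positions.

```bash
cat > h.py <<'E'
import numpy as np, sys, json
from scipy.spatial.transform import Rotation as R
def px2w(p,z,cam="top"):
    c=np.load(f"cam_{cam}.npz");E=c["E"];fx,fy,cx,cy=c["k"]
    d=E[:3,:3].T@np.array([(p[0]-cx)/fx,(p[1]-cy)/fy,1]);o=-E[:3,:3].T@E[:3,3]
    return o+d*(z-o[2])/d[2]
def w2px(w,cam="top"):
    c=np.load(f"cam_{cam}.npz");E=c["E"];fx,fy,cx,cy=c["k"]
    q=E[:3,:3]@np.array(w)+E[:3,3];return np.array([fx*q[0]/q[2]+cx,fy*q[1]/q[2]+cy])
def plan(tgt,yaw,o=None):
    """remaining shift (tool-axis units of 5 cm) and turn about tool z (units of 8 deg); also world-level tilt to fix"""
    if o is None:
        from station import ctrl; o=ctrl.get_obs()
    M=R.from_rotvec(o["tool_rot"]).as_matrix()
    T=R.from_euler("xz",[np.pi,yaw]).as_matrix()
    T2=R.from_euler("xz",[np.pi,yaw+np.pi]).as_matrix()
    r=[R.from_matrix(M.T@t).as_rotvec() for t in(T,T2)]
    r=min(r,key=np.linalg.norm)
    s=M.T@(np.array(tgt)-o["tool_pos"])
    print("now",np.round(o["tool_pos"],4),"t",round(o["t"],2),"shift",np.round(s/.05,2),"turn",np.round(np.degrees(r)/8,2),
      "| shift after turn",np.round(R.from_rotvec(r).as_matrix().T@s/.05,2))
E
python3 - <<'E'
from h import *
def C(l,s,x0,y0): return [(u/s+x0-.4,v/s+y0-.4) for u,v in l]
def poly(n,l,z):
    w=np.array([px2w(p,z) for p in l])[:,:2]
    c=w.mean(0);print(n,"c",np.round(c,4),"sides",[round(float(np.linalg.norm(w[i]-w[i-1])),3) for i in range(len(w))],
     "dirs",[round(float(np.degrees(np.arctan2(*(w[i]-w[i-1])[::-1]))),1) for i in range(len(w))])
c1=lambda l:C(l,5.5,215,135)
poly("A",c1([(657,117),(705,120),(685,252),(637,245)]),.022)
poly("B",c1([(463,222),(586,265),(572,309),(447,260)]),.022)
poly("C",c1([(400,224),(438,250),(355,355),(317,322)]),.022)
poly("stock",c1([(40,438),(492,484),(486,537),(38,491)]),.019)
poly("tray",c1([(305,35),(767,85),(735,413),(258,362)]),.028)
poly("tote",C([(255,50),(502,192),(302,558),(47,403)],5,350,155),.055)
c2=lambda l:C(l,6,140,130)
poly("fence",c2([(65,150),(478,199)]),.09)
poly("base",c2([(47,348),(650,428)]),.045)
poly("blkridges",c2([(182,268),(420,297)]),.066)
for n,p in(("tape",(177,229)),("measure",(333,229)),("oil",(380,143))):print(n,np.round(px2w(p,.04),3))
E
```

```text
A c [ 0.6405 -0.0984] sides [0.094, 0.034, 0.097, 0.034] dirs [-4.4, -89.0, 175.6, 86.2]
B c [0.5737 0.0038] sides [0.029, 0.091, 0.033, 0.093] dirs [-17.0, -105.1, 167.4, 72.8]
C c [0.5491 0.098 ] sides [0.089, 0.032, 0.093, 0.035] dirs [-34.0, -120.3, 147.7, 53.6]
stock c [0.4049 0.1614] sides [0.036, 0.309, 0.036, 0.305] dirs [5.5, -91.2, 178.6, 88.8]
tray c [0.6027 0.0067] sides [0.237, 0.327, 0.235, 0.326] dirs [-1.7, -91.7, 178.2, 88.5]
tote c [ 0.4768 -0.3591] sides [0.312, 0.209, 0.312, 0.21] dirs [-26.8, -116.9, 153.4, 63.0]
fence c [0.6091 0.4611] sides [0.256, 0.256] dirs [87.7, -92.3]
base c [0.4894 0.4099] sides [0.379, 0.379] dirs [87.0, -93.0]
blkridges c [0.5488 0.4413] sides [0.149, 0.149] dirs [87.6, -92.4]
tape [0.355 0.467 0.04 ]
measure [ 0.402 -0.101  0.04 ]
oil [ 0.748 -0.257  0.04 ]
```

```bash
python3 -c "
from h import *
plan([.6405,-.0984,.13],np.radians(-4.4))"
```

```text
now [ 0.1575 -0.6043  0.2302] t 0.1 shift [11.9  -7.35  2.02] turn [-0.01  0.    2.38] | shift after turn [  8.86 -10.83   2.  ]
```

Call:
{"name": "play_rows", "arguments": {
  "series": [
    [0.7, [0.99, -0.61, 0], [0, 0, 0]],
    [0.7, [0.99, -0.61, 0], [0, 0, 0]],
    [0.7, [0.99, -0.61, 0], [0, 0, 0]],
    [0.7, [0.99, -0.61, 0], [0, 0, 0]],
    [0.7, [0.99, -0.61, 0], [0, 0, 0]],
    [0.7, [0.99, -0.61, 0], [0, 0, 0]],
    [0.7, [0.99, -0.61, 0], [0, 0, 0]],
    [0.7, [0.99, -0.61, 0], [0, 0, 0]]
  ],
  "force": 40
}}

```text
t: 1.1
tool_pos: [0.4801, -0.2671, 0.2309]
tool_rot: [-3.116, -0.399, 0.0]
contact_force: [0.1, -1.2, 0.1]
opening: 0.06
grip_force: 0.0
```

Call:
{"name": "play_rows", "arguments": {
  "series": [
    [0.7, [0.99, -0.61, 0], [0, 0, 0]],
    [0.7, [0.99, -0.61, 0], [0, 0, 0]],
    [0.7, [0.99, -0.61, 0], [0, 0, 0]],
    [0.7, [0.99, -0.61, 0], [0, 0, 0]],
    [0.7, [0, 0, 0.3], [0, 0, 0.8]],
    [0.7, [0, 0, 0.3], [0, 0, 0.8]],
    [0.7, [0, 0, 0.3], [0, 0, 0.78]],
    [0.7, [0, 0, 0], [0, 0, 0]]
  ]
}}

```text
t: 2.1
tool_pos: [0.6388, -0.1005, 0.1839]
tool_rot: [-3.138, 0.12, 0.007]
contact_force: [0.3, -0.2, 0.6]
opening: 0.0598
grip_force: 0.0
```

```bash
python3 - <<'E'
from h import *
from station import ctrl, imaging
import cv2
o=ctrl.get_obs();d=imaging.get_image("wrist");cv2.imwrite("pics/w1.png",d["color"])
np.savez("cam_wrist_k.npz",H=d["hand_eye"],k=[d["fx"],d["fy"],d["cx"],d["cy"]])
np.savez("pose_w1.npz",p=o["tool_pos"],r=o["tool_rot"]);print(o["opening"],np.round(d["hand_eye"],3))
plan([.6405,-.0984,.006],np.radians(-4.4),o)
E
```

```text
0.05975656687437074 [[-0.    -0.953 -0.303  0.077]
 [ 1.     0.    -0.001  0.001]
 [ 0.001 -0.303  0.953 -0.142]
 [ 0.     0.     0.     1.   ]]
now [ 0.6388 -0.1005  0.1839] t 2.1 shift [ 0.05 -0.04  3.56] turn [-0.01  0.03  0.  ] | shift after turn [ 0.03 -0.04  3.56]
```

View pics/w1.png

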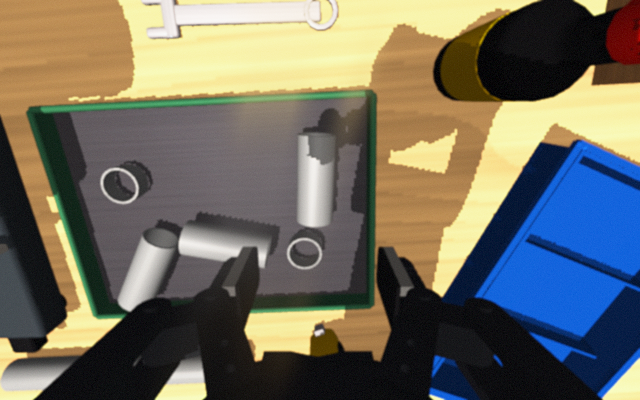

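The wrist view shows piece A at about (316,180), between the open fingers' lanes, with the crop ring below it at (305,250). The tray wall runs close on the right at x≈372. I'll cross-check the positions.

```bash
cat >> h.py <<'E'
def wpx(p,z,pose):
    c=np.load("cam_wrist_k.npz");P=np.load(pose);H=c["H"];fx,fy,cx,cy=c["k"]
    M=R.from_rotvec(P["r"]).as_matrix();o=P["p"]+M@H[:3,3]
    d=M@H[:3,:3]@np.array([(p[0]-cx)/fx,(p[1]-cy)/fy,1]);return o+d*(z-o[2])/d[2]
E
python3 - <<'E'
from h import *
f=lambda p,z:np.round(wpx(p,z,"pose_w1.npz"),4)
for n,ps,z in(("A",[(316,132),(316,226)],.026),("B",[(192,237),(268,246)],.026),("C",[(160,236),(130,305)],.026),
 ("trayrim",[(373,93),(371,305),(95,312),(33,108)],.028)):
    w=np.array([f(p,z) for p in ps]);print(n,w.mean(0),w[:,:2].tolist())
E
```

```text
A [ 0.63855 -0.09965  0.026  ] [[0.6874, -0.1035], [0.5897, -0.0958]]
B [ 0.5786 -0.0019  0.026 ] [[0.587, 0.0382], [0.5702, -0.042]]
C [0.54885 0.1     0.026  ] [[0.5908, 0.0723], [0.5069, 0.1277]]
trayrim [0.60945  0.004625 0.028   ] [[0.7188, -0.1586], [0.4874, -0.1515], [0.5018, 0.1695], [0.7298, 0.1591]]
```

Call:
{"name": "play_rows", "arguments": {
  "series": [
    [0.7, [0.02, -0.03, 0.9], [0, 0, 0]],
    [0.7, [0, 0, 0.9], [0, 0, 0]],
    [0.7, [0, 0, 0.9], [0, 0, 0]],
    [0.7, [0, 0, 0.5], [0, 0, 0]],
    [0.7, [0, 0, 0.32], [0, 0, 0]],
    [0, [0, 0, 0], [0, 0, 0]],
    [0, [0, 0, 0], [0, 0, 0]],
    [0, [0, 0, 0], [0, 0, 0]]
  ],
  "force": 40
}}

```text
t: 3.15
tool_pos: [0.6422, -0.0997, 0.0118]
tool_rot: [3.139, -0.121, 0.004]
contact_force: [-0.2, -1.0, -0.4]
opening: 0.0367
grip_force: 40.3
```

Call:
{"name": "play_rows", "arguments": {
  "series": [
    [0, [0, 0, 0], [0, 0, 0]],
    [0, [0, 0, -0.5], [0, 0, 0]],
    [0, [0, 0, -0.8], [0, 0, -0.95]],
    [0, [0, 0, -0.8], [0, 0, -0.95]],
    [0, [0, 0, -0.5], [0, 0, -0.95]],
    [0, [0, 0, 0], [0, 0, -0.95]],
    [0, [0, 0, 0], [0, 0, -0.95]],
    [0, [0, 0, 0], [0, 0, -0.95]]
  ]
}}

```text
t: 4.15
tool_pos: [0.6412, -0.0995, 0.1407]
tool_rot: [2.938, 1.111, 0.001]
contact_force: [0.5, -0.9, -2.0]
opening: 0.0368
grip_force: 40.7
```

```bash
python3 -c "
from h import *
plan([.564,-.403,.12],np.radians(63.1))"
```

```text
now [ 0.6412 -0.0995  0.1407] t 4.15 shift [-5.17  3.53  0.41] turn [ 0.   -0.   -2.71] | shift after turn [-6.11  1.37  0.41]
```

Call:
{"name": "play_rows", "arguments": {
  "series": [
    [0, [-0.74, 0.505, 0], [0, 0, 0]],
    [0, [-0.74, 0.505, 0], [0, 0, 0]],
    [0, [-0.74, 0.505, 0], [0, 0, 0]],
    [0, [-0.74, 0.505, 0], [0, 0, 0]],
    [0, [-0.74, 0.505, 0], [0, 0, 0]],
    [0, [-0.74, 0.505, 0], [0, 0, 0]],
    [0, [-0.73, 0.5, 0], [0, 0, 0]],
    [0, [0, 0, 0], [0, 0, -0.9]]
  ]
}}

```text
t: 5.15
tool_pos: [0.5615, -0.4058, 0.1406]
tool_rot: [2.865, 1.286, -0.0]
contact_force: [0.7, 1.0, -1.0]
opening: 0.0365
grip_force: 40.6
```

Call:
{"name": "play_rows", "arguments": {
  "series": [
    [0, [0, 0, 0.4], [0, 0, -0.9]],
    [0, [0, 0, 0.2], [0, 0, -0.91]],
    [0, [0, 0, 0], [0, 0, 0]]
  ]
}}

```text
t: 5.52
tool_pos: [0.562, -0.4019, 0.109]
tool_rot: [-2.68, -1.634, 0.001]
contact_force: [0.0, -0.1, -1.5]
opening: 0.0365
grip_force: 40.6
```

```bash
python3 - <<'E'
from h import *
from station import ctrl, imaging
import cv2
o=ctrl.get_obs();d=imaging.get_image("wrist");cv2.imwrite("pics/w2.png",d["color"])
np.savez("pose_w2.npz",p=o["tool_pos"],r=o["tool_rot"])
plan([.564,-.403,.014],np.radians(63.1),o)
E
```

```text
now [ 0.562  -0.4019  0.109 ] t 5.53 shift [-0.    0.05  1.9 ] turn [-0.02 -0.   -0.04] | shift after turn [-0.    0.04  1.9 ]
```

View pics/w2.png

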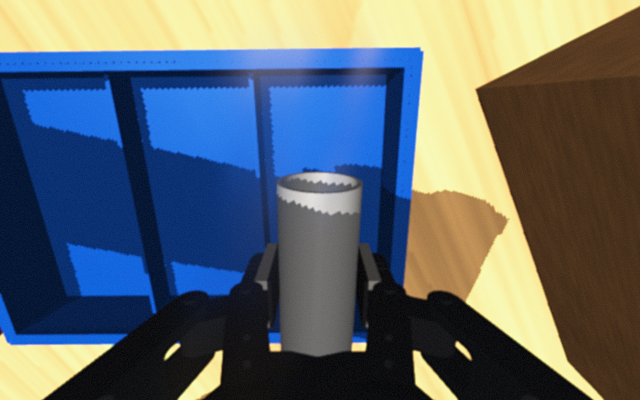

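The piece hangs over the right-hand lane. I'll check the lane edges and the box clearance before lowering.

```bash
python3 - <<'E'
from h import *
f=lambda p,z:np.round(wpx(p,z,"pose_w2.npz"),4)
a=f((421,48),.055);b=f((5,342),.055);print("lip corners",a,b,"centre",(a+b)/2)
print("rib end",f((250,76),.03),f((115,76),.03)," box corner z0",px2w((411,161),0), "z.12",px2w((411,153),.12),f((480,90),.12))
c=(a+b)/2;
for k in(-98,0,98):
    print(k,c[:2]+k/1000*np.array([np.cos(np.radians(-26.9)),np.sin(np.radians(-26.9))]))
E
```

```text
lip corners [ 0.6653 -0.3348  0.055 ] [ 0.2935 -0.3818  0.055 ] centre [ 0.4794 -0.3583  0.055 ]
rib end [ 0.5651 -0.298   0.03  ] [ 0.4839 -0.2562  0.03  ]  box corner z0 [ 0.69919165 -0.38747992  0.        ] z.12 [ 0.68897433 -0.35838064  0.12      ] [ 0.6588 -0.3599  0.12  ]
-98 [ 0.39200384 -0.3139614 ]
0 [ 0.4794 -0.3583]
98 [ 0.56679616 -0.4026386 ]
```

Call:
{"name": "play_rows", "arguments": {
  "series": [
    [0, [0, 0.08, 0.6], [0, 0, 0]],
    [0, [0, 0, 0.6], [0, 0, 0]],
    [0, [0, 0, 0.4], [0, 0, 0]],
    [0, [0, 0, 0.15], [0, 0, 0]],
    [0, [0, 0, 0.1], [0, 0, 0]],
    [0, [0, 0, 0.05], [0, 0, 0]],
    [0, [0, 0, 0], [0, 0, 0]]
  ]
}}

```text
t: 6.45
tool_pos: [0.5667, -0.4047, 0.0161]
tool_rot: [2.68, 1.637, 0.001]
contact_force: [0.1, -1.0, -1.2]
opening: 0.0365
grip_force: 40.6
```

Call:
{"name": "play_rows", "arguments": {
  "series": [
    [0, [0, 0, 0.05], [0, 0, 0]],
    [0, [0, 0, 0], [0, 0, 0]],
    [0.55, [0, 0, 0], [0, 0, 0]],
    [0.55, [0, 0, 0], [0, 0, 0]],
    [0.58, [0, 0, -0.4], [0, 0, 0]],
    [0.58, [0, 0, -0.6], [0, 0, 0]],
    [0.75, [0, 0, -0.9], [0, 0, -0.7]],
    [0.75, [0, 0, -0.7], [0, 0, -0.7]]
  ]
}}

```text
t: 7.45
tool_pos: [0.5671, -0.405, 0.1471]
tool_rot: [2.502, 1.893, 0.001]
contact_force: [-0.3, -1.1, 0.1]
opening: 0.0642
grip_force: 0.0
```

```bash
python3 -c "
from h import *
plan([.576,.001,.006],np.radians(75))"
```

```text
now [ 0.5671 -0.405   0.1471] t 7.45 shift [ 7.87 -2.05  2.8 ] turn [ 0.03  0.01 -0.1 ] | shift after turn [ 7.89 -1.93  2.82]
```

Call:
{"name": "play_rows", "arguments": {
  "series": [
    [0.75, [0.985, -0.255, 0], [0, 0, 0]],
    [0.75, [0.985, -0.255, 0], [0, 0, 0]],
    [0.75, [0.985, -0.255, 0], [0, 0, 0]],
    [0.75, [0.985, -0.255, 0], [0, 0, 0]],
    [0.75, [0.985, -0.255, 0], [0, 0, 0]],
    [0.75, [0.985, -0.255, 0], [0, 0, 0]],
    [0.75, [0.985, -0.255, 0], [0, 0, 0]],
    [0.75, [0.985, -0.255, 0], [0, 0, 0]]
  ]
}}

```text
t: 8.45
tool_pos: [0.5771, 0.0041, 0.145]
tool_rot: [2.507, 1.89, 0.003]
contact_force: [0.6, -0.2, -0.4]
opening: 0.0641
grip_force: 0.0
```

Call:
{"name": "play_rows", "arguments": {
  "series": [
    [0.75, [0, 0, 0.6], [0, 0, -0.1]],
    [0.75, [0, 0, 0.2], [0, 0, 0]],
    [0.75, [0, 0, 0], [0, 0, 0]]
  ]
}}

```text
t: 8.82
tool_pos: [0.5763, 0.0021, 0.1028]
tool_rot: [-2.495, -1.908, 0.001]
contact_force: [0.1, 0.1, 0.2]
opening: 0.0639
grip_force: 0.0
```

```bash
python3 - <<'E'
from h import *
from station import ctrl, imaging
import cv2
o=ctrl.get_obs()
d=imaging.get_image("wrist");cv2.imwrite("pics/w3.png",d["color"])
np.savez("pose_w3.npz",p=o["tool_pos"],r=o["tool_rot"])
plan([.576,.001,.008],np.radians(75),o)
E
```

```text
now [0.5763 0.0021 0.1028] t 8.82 shift [-0.02  0.    1.9 ] turn [-0.01  0.   -0.03] | shift after turn [-0.02  0.    1.9 ]
```

Call:
{"name": "play_rows", "arguments": {
  "series": [
    [0.75, [0, 0, 0.8], [0, 0, 0]],
    [0.75, [0, 0, 0.7], [0, 0, 0]],
    [0.75, [0, 0, 0.4], [0, 0, 0]],
    [0.75, [0, 0, 0], [0, 0, 0]],
    [0, [0, 0, 0], [0, 0, 0]],
    [0, [0, 0, 0], [0, 0, 0]],
    [0, [0, 0, 0], [0, 0, 0]],
    [0, [0, 0, 0], [0, 0, 0]]
  ]
}}

```text
t: 9.88
tool_pos: [0.5783, 0.0023, 0.0099]
tool_rot: [2.493, 1.907, 0.004]
contact_force: [0.0, -0.2, 6.4]
opening: 0.0362
grip_force: 40.5
```

Call:
{"name": "play_rows", "arguments": {
  "series": [
    [0, [0, 0, -0.6], [0, 0, 0]],
    [0, [0, 0, -0.8], [0, 0, 0.75]],
    [0, [0, 0, -0.9], [0, 0, 0.74]],
    [0, [0, 0, 0], [0, 0, 0]]
  ]
}}

```text
t: 10.38
tool_pos: [0.5797, 0.0023, 0.1278]
tool_rot: [2.675, 1.637, 0.011]
contact_force: [0.5, -0.1, -1.7]
opening: 0.0366
grip_force: 40.9
```

```bash
python3 -c "
from h import *
plan([.479,-.359,.014],np.radians(63.1))"
```

```text
now [0.5797 0.0023 0.1278] t 10.38 shift [-7.36  1.48  2.27] turn [ 0.06 -0.02 -0.02] | shift after turn [-7.35  1.47  2.28]
```

Call:
{"name": "play_rows", "arguments": {
  "series": [
    [0, [-0.92, 0.185, 0], [0, 0, 0]],
    [0, [-0.92, 0.185, 0], [0, 0, 0]],
    [0, [-0.92, 0.185, 0], [0, 0, 0]],
    [0, [-0.92, 0.185, 0], [0, 0, 0]],
    [0, [-0.92, 0.185, 0], [0, 0, 0]],
    [0, [-0.92, 0.185, 0], [0, 0, 0]],
    [0, [-0.92, 0.185, 0], [0, 0, 0]],
    [0, [-0.92, 0.185, 0], [0, 0, 0]]
  ]
}}

```text
t: 11.38
tool_pos: [0.4735, -0.3593, 0.1207]
tool_rot: [-2.677, -1.639, 0.001]
contact_force: [0.2, 0.7, -1.7]
opening: 0.0364
grip_force: 40.9
```

Call:
{"name": "play_rows", "arguments": {
  "series": [
    [0, [0, 0, 0.4], [0, 0, 0]],
    [0, [0, 0, 0.2], [0, 0, 0]],
    [0, [0, 0, 0], [0, 0, 0]]
  ]
}}

```text
t: 11.75
tool_pos: [0.474, -0.3565, 0.09]
tool_rot: [-2.674, -1.639, 0.002]
contact_force: [0.4, 0.1, -2.1]
opening: 0.0365
grip_force: 40.9
```

```bash
python3 -c "
from h import *
plan([.479,-.359,.012],np.radians(63.1))"
```

```text
now [ 0.474  -0.3565  0.09  ] t 11.75 shift [-0.    0.12  1.56] turn [-0.03 -0.01 -0.01] | shift after turn [0.   0.11 1.56]
```

Call:
{"name": "play_rows", "arguments": {
  "series": [
    [0, [0, 0.12, 0.5], [0, 0, 0]],
    [0, [0, 0, 0.5], [0, 0, 0]],
    [0, [0, 0, 0.3], [0, 0, 0]],
    [0, [0, 0, 0.15], [0, 0, 0]],
    [0, [0, 0, 0.08], [0, 0, 0]],
    [0, [0, 0, 0.03], [0, 0, 0]],
    [0, [0, 0, 0], [0, 0, 0]]
  ]
}}

```text
t: 12.62
tool_pos: [0.4806, -0.3619, 0.0155]
tool_rot: [2.679, 1.639, 0.0]
contact_force: [0.7, 0.2, -2.2]
opening: 0.0366
grip_force: 40.9
```

Call:
{"name": "play_rows", "arguments": {
  "series": [
    [0, [0, 0, 0.06], [0, 0, 0]],
    [0, [0, 0, 0], [0, 0, 0]],
    [0.55, [0, 0, 0], [0, 0, 0]],
    [0.55, [0, 0, 0], [0, 0, 0]],
    [0.58, [0, 0, -0.4], [0, 0, 0]],
    [0.58, [0, 0, -0.6], [0, 0, 0]],
    [0.75, [0, 0, -0.9], [0, 0, -0.95]],
    [0.75, [0, 0, -0.4], [0, 0, -0.95]]
  ]
}}

```text
t: 13.62
tool_pos: [0.4819, -0.3631, 0.1323]
tool_rot: [2.429, 1.981, 0.001]
contact_force: [0.5, -0.2, -0.0]
opening: 0.0643
grip_force: 0.0
```

Call:
{"name": "play_rows", "arguments": {
  "series": [
    [0.75, [0, 0, 0], [0, 0, -0.95]],
    [0.75, [0, 0, 0], [0, 0, -0.95]],
    [0.75, [0, 0, 0], [0, 0, -0.95]],
    [0.75, [0, 0, 0], [0, 0, -0.95]],
    [0.75, [0, 0, 0], [0, 0, -0.95]],
    [0.75, [0, 0, 0], [0, 0, -0.95]],
    [0.75, [0, 0, 0], [0, 0, -0.95]],
    [0.75, [0, 0, 0], [0, 0, -0.95]]
  ]
}}

```text
t: 14.62
tool_pos: [0.4807, -0.3619, 0.1288]
tool_rot: [1.095, 2.942, -0.001]
contact_force: [0.6, -0.2, -2.0]
opening: 0.0638
grip_force: 0.0
```

```bash
python3 -c "
from h import *
plan([.549,.099,.008],np.radians(146.8))"
```

```text
now [ 0.4807 -0.3619  0.1288] t 14.62 shift [5.   7.87 2.4 ] turn [-0.    0.02 -0.95] | shift after turn [3.91 8.46 2.42]
```

Call:
{"name": "play_rows", "arguments": {
  "series": [
    [0.75, [0.625, 0.985, 0], [0, 0, 0]],
    [0.75, [0.625, 0.985, 0], [0, 0, 0]],
    [0.75, [0.625, 0.985, 0], [0, 0, 0]],
    [0.75, [0.625, 0.985, 0], [0, 0, 0]],
    [0.75, [0.625, 0.985, 0], [0, 0, 0]],
    [0.75, [0.625, 0.985, 0], [0, 0, 0]],
    [0.75, [0.625, 0.985, 0], [0, 0, 0]],
    [0.75, [0.625, 0.985, 0], [0, 0, 0]]
  ]
}}

```text
t: 15.62
tool_pos: [0.5515, 0.1017, 0.1291]
tool_rot: [1.101, 2.939, 0.002]
contact_force: [1.7, -0.5, 0.5]
opening: 0.0639
grip_force: 0.0
```

Call:
{"name": "play_rows", "arguments": {
  "series": [
    [0.75, [0, 0, 0.3], [0, 0, -0.95]],
    [0.75, [0, 0, 0.2], [0, 0, 0]],
    [0.75, [0, 0, 0], [0, 0, 0]]
  ]
}}

```text
t: 16.0
tool_pos: [0.5502, 0.0992, 0.1015]
tool_rot: [-0.908, -3.006, 0.001]
contact_force: [0.1, 0.2, 0.3]
opening: 0.0642
grip_force: 0.0
```

```bash
python3 -c "
from h import *
plan([.549,.099,.009],np.radians(146.8))"
```

```text
now [0.5502 0.0992 0.1015] t 16.0 shift [ 0.02 -0.02  1.85] turn [-0.01 -0.01 -0.05] | shift after turn [ 0.02 -0.02  1.85]
```

Call:
{"name": "play_rows", "arguments": {
  "series": [
    [0.75, [0, 0, 0.8], [0, 0, 0]],
    [0.75, [0, 0, 0.7], [0, 0, 0]],
    [0.75, [0, 0, 0.35], [0, 0, 0]],
    [0.75, [0, 0, 0], [0, 0, 0]],
    [0, [0, 0, 0], [0, 0, 0]],
    [0, [0, 0, 0], [0, 0, 0]],
    [0, [0, 0, 0], [0, 0, 0]],
    [0, [0, 0, 0], [0, 0, 0]]
  ]
}}

```text
t: 17.0
tool_pos: [0.5524, 0.0996, 0.0114]
tool_rot: [0.904, 3.005, 0.001]
contact_force: [-0.4, -0.5, 5.6]
opening: 0.0366
grip_force: 40.3
```

Call:
{"name": "play_rows", "arguments": {
  "series": [
    [0, [0, 0, -0.6], [0, 0, 0]],
    [0, [0, 0, -0.8], [0, 0, 0]],
    [0, [0, 0, -0.9], [0, 0, 0.95]],
    [0, [0, 0, 0], [0, 0, 0.95]],
    [0, [0, 0, 0], [0, 0, 0.95]],
    [0, [0, 0, 0], [0, 0, 0.95]],
    [0, [0, 0, 0], [0, 0, 0.95]],
    [0, [0, 0, 0], [0, 0, 0.95]]
  ]
}}

```text
t: 18.0
tool_pos: [0.5503, 0.0999, 0.1239]
tool_rot: [-2.005, -2.418, 0.0]
contact_force: [1.1, -0.0, -1.7]
opening: 0.0363
grip_force: 40.9
```

Call:
{"name": "play_rows", "arguments": {
  "series": [
    [0, [0, 0, 0], [0, 0, 0.95]],
    [0, [0, 0, 0], [0, 0, 0.95]],
    [0, [0, 0, 0], [0, 0, 0.95]],
    [0, [0, 0, 0], [0, 0, 0.95]],
    [0, [0, 0, 0], [0, 0, 0.95]],
    [0, [0, 0, 0], [0, 0, 0]]
  ]
}}

```text
t: 18.75
tool_pos: [0.5504, 0.0999, 0.124]
tool_rot: [-2.678, -1.642, 0.001]
contact_force: [-0.6, 0.4, -2.8]
opening: 0.0365
grip_force: 40.9
```

```bash
python3 -c "
from h import *
plan([.392,-.3145,.012],np.radians(63.1))"
```

```text
now [0.5504 0.0999 0.124 ] t 18.75 shift [-8.82  0.94  2.24] turn [-0.    0.   -0.01] | shift after turn [-8.82  0.92  2.24]
```

Call:
{"name": "play_rows", "arguments": {
  "series": [
    [0, [-0.98, 0.105, 0], [0, 0, 0]],
    [0, [-0.98, 0.105, 0], [0, 0, 0]],
    [0, [-0.98, 0.105, 0], [0, 0, 0]],
    [0, [-0.98, 0.105, 0], [0, 0, 0]],
    [0, [-0.98, 0.105, 0], [0, 0, 0]],
    [0, [-0.98, 0.105, 0], [0, 0, 0]],
    [0, [-0.98, 0.105, 0], [0, 0, 0]],
    [0, [-0.98, 0.105, 0], [0, 0, 0]]
  ]
}}

```text
t: 19.75
tool_pos: [0.4089, -0.2697, 0.1244]
tool_rot: [2.677, 1.643, 0.001]
contact_force: [1.4, -0.7, -1.2]
opening: 0.0366
grip_force: 40.7
```

Call:
{"name": "play_rows", "arguments": {
  "series": [
    [0, [-0.98, 0.105, 0], [0, 0, 0]],
    [0, [0, 0, 0.4], [0, 0, 0]],
    [0, [0, 0, 0.2], [0, 0, 0]],
    [0, [0, 0, 0], [0, 0, 0]]
  ]
}}

```text
t: 20.25
tool_pos: [0.3915, -0.3133, 0.0931]
tool_rot: [-2.676, -1.64, 0.001]
contact_force: [-0.2, 0.4, -1.3]
opening: 0.037
grip_force: 40.7
```

```bash
python3 -c "
from h import *
plan([.392,-.3145,.012],np.radians(63.1))"
```

```text
now [ 0.3915 -0.3133  0.0931] t 20.25 shift [-0.02  0.02  1.62] turn [-0.02 -0.01 -0.01] | shift after turn [-0.02  0.02  1.62]
```

Call:
{"name": "play_rows", "arguments": {
  "series": [
    [0, [0, 0, 0.5], [0, 0, 0]],
    [0, [0, 0, 0.5], [0, 0, 0]],
    [0, [0, 0, 0.3], [0, 0, 0]],
    [0, [0, 0, 0.15], [0, 0, 0]],
    [0, [0, 0, 0.1], [0, 0, 0]],
    [0, [0, 0, 0.05], [0, 0, 0]],
    [0, [0, 0, 0], [0, 0, 0]]
  ]
}}

```text
t: 21.12
tool_pos: [0.3923, -0.3147, 0.0147]
tool_rot: [2.679, 1.639, 0.0]
contact_force: [-1.1, -0.2, -1.4]
opening: 0.0369
grip_force: 40.8
```

Call:
{"name": "play_rows", "arguments": {
  "series": [
    [0, [0, 0, 0.05], [0, 0, 0]],
    [0, [0, 0, 0], [0, 0, 0]],
    [0.55, [0, 0, 0], [0, 0, 0]],
    [0.55, [0, 0, 0], [0, 0, 0]],
    [0.58, [0, 0, -0.4], [0, 0, 0]],
    [0.58, [0, 0, -0.6], [0, 0, 0]],
    [0.8, [0, 0, -0.9], [0, 0, -0.8]],
    [0.8, [0, 0, -0.9], [0, 0, -0.8]]
  ]
}}

```text
t: 22.12
tool_pos: [0.3918, -0.3142, 0.1528]
tool_rot: [-2.476, -1.932, 0.0]
contact_force: [0.4, -0.9, 0.3]
opening: 0.0687
grip_force: 0.0
```

Call:
{"name": "play_rows", "arguments": {
  "series": [
    [0.8, [0, 0, 0], [0, 0, -0.8]],
    [0.8, [0, 0, 0], [0, 0, -0.8]],
    [0.8, [0, 0, 0], [0, 0, 0]]
  ]
}}

```text
t: 22.5
tool_pos: [0.392, -0.3144, 0.1518]
tool_rot: [2.251, 2.191, -0.0]
contact_force: [0.3, -0.8, -0.1]
opening: 0.0682
grip_force: 0.0
```

```bash
python3 -c "
from h import *
plan([.405,.1614,.15],np.radians(88.8))"
```

```text
now [ 0.392  -0.3144  0.1518] t 22.5 shift [9.52 0.   0.04] turn [ 0.    0.   -0.04] | shift after turn [9.52 0.06 0.04]
```

Call:
{"name": "play_rows", "arguments": {
  "series": [
    [0.8, [0.95, 0, 0], [0, 0, 0]],
    [0.8, [0.95, 0, 0], [0, 0, 0]],
    [0.8, [0.95, 0, 0], [0, 0, 0]],
    [0.8, [0.95, 0, 0], [0, 0, 0]],
    [0.8, [0.95, 0, 0], [0, 0, 0]],
    [0.8, [0.95, 0, 0], [0, 0, 0]],
    [0.8, [0.95, 0, 0], [0, 0, 0]],
    [0.8, [0.95, 0, 0], [0, 0, 0]]
  ]
}}

```text
t: 23.5
tool_pos: [0.4016, 0.067, 0.1518]
tool_rot: [2.252, 2.19, 0.001]
contact_force: [1.0, -0.6, 0.1]
opening: 0.0686
grip_force: 0.0
```

Call:
{"name": "play_rows", "arguments": {
  "series": [
    [0.8, [0.95, 0, 0], [0, 0, 0]],
    [0.8, [0.95, 0, 0], [0, 0, 0]],
    [0.8, [0, 0, 0], [0, 0, 0]],
    [0.8, [0, 0, 0], [0, 0, 0]]
  ]
}}

```text
t: 24.0
tool_pos: [0.4041, 0.1602, 0.1515]
tool_rot: [2.25, 2.192, -0.001]
contact_force: [-0.1, -0.8, 0.1]
opening: 0.0683
grip_force: 0.0
```

```bash
python3 - <<'E'
from h import *
from station import ctrl, imaging
import cv2
o=ctrl.get_obs();d=imaging.get_image("wrist");cv2.imwrite("pics/w4.png",d["color"])
np.savez("pose_w4.npz",p=o["tool_pos"],r=o["tool_rot"])
plan([.405,.1614,.008],np.radians(88.8),o)
E
```

```text
now [0.4041 0.1602 0.1515] t 24.0 shift [0.03 0.02 2.87] turn [-0.    0.   -0.04] | shift after turn [0.02 0.02 2.87]
```

View pics/w4.png

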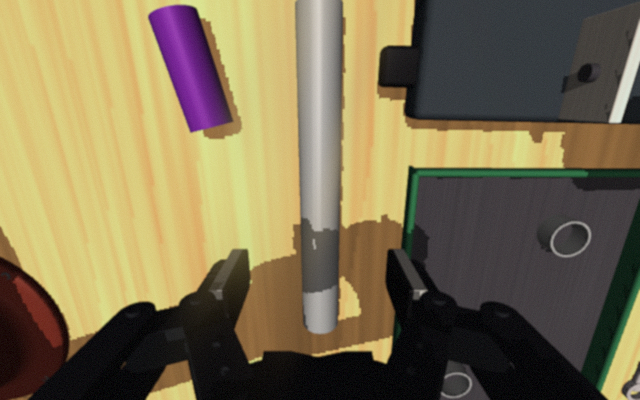

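The stock pipe is centred and aligned between the fingers (columns 319–320). The tray rim is well clear, so I'll grasp it.

Call:
{"name": "play_rows", "arguments": {
  "series": [
    [0.8, [0.02, 0.02, 0.9], [0, 0, -0.04]],
    [0.8, [0, 0, 0.9], [0, 0, 0]],
    [0.8, [0, 0, 0.7], [0, 0, 0]],
    [0.8, [0, 0, 0.37], [0, 0, 0]],
    [0.8, [0, 0, 0], [0, 0, 0]],
    [0, [0, 0, 0], [0, 0, 0]],
    [0, [0, 0, 0], [0, 0, 0]],
    [0, [0, 0, 0], [0, 0, 0]]
  ],
  "force": 80
}}

```text
t: 25.05
tool_pos: [0.4067, 0.1613, 0.0102]
tool_rot: [2.243, 2.197, 0.003]
contact_force: [-1.6, -1.7, 7.0]
opening: 0.0354
grip_force: 80.4
```

Call:
{"name": "play_rows", "arguments": {
  "series": [
    [0, [0, 0, 0], [0, 0, 0]],
    [0, [0, 0, 0], [0, 0, 0]]
  ]
}}

```text
t: 25.3
tool_pos: [0.4067, 0.1613, 0.0102]
tool_rot: [2.243, 2.197, 0.003]
contact_force: [-1.2, -3.1, 6.7]
opening: 0.0357
grip_force: 80.5
```

Call:
{"name": "play_rows", "arguments": {
  "series": [
    [0, [0, 0, -0.5], [0, 0, 0]],
    [0, [0, 0, -0.9], [0, 0, 0]],
    [0, [0, 0, -0.9], [0, 0, 0]],
    [0, [0, 0, -0.6], [0, 0, 0]],
    [0, [0, 0, 0], [0, 0, 0]]
  ]
}}

```text
t: 25.92
tool_pos: [0.407, 0.1618, 0.156]
tool_rot: [2.241, 2.196, 0.009]
contact_force: [-0.1, -0.9, -4.5]
opening: 0.0355
grip_force: 81.8
```

```bash
python3 -c "
from h import *
plan([.53,.441,.15],np.radians(87.7))"
```

```text
now [0.407  0.1618 0.156 ] t 25.93 shift [5.63 2.35 0.14] turn [ 0.04 -0.01  0.14] | shift after turn [5.68 2.23 0.12]
```

Call:
{"name": "play_rows", "arguments": {
  "series": [
    [0, [0.8, 0.335, 0], [0, 0, 0]],
    [0, [0.8, 0.335, 0], [0, 0, 0]],
    [0, [0.8, 0.335, 0], [0, 0, 0]],
    [0, [0.8, 0.335, 0], [0, 0, 0]],
    [0, [0.8, 0.335, 0], [0, 0, 0]],
    [0, [0.8, 0.335, 0], [0, 0, 0]],
    [0, [0.8, 0.335, 0], [0, 0, 0.14]],
    [0, [0, 0, 0], [0, 0, 0]]
  ]
}}

```text
t: 26.92
tool_pos: [0.5274, 0.4402, 0.1491]
tool_rot: [-2.262, -2.178, 0.007]
contact_force: [-0.5, -0.9, -4.1]
opening: 0.0353
grip_force: 81.6
```

```bash
python3 - <<'E'
from h import *
from station import ctrl, imaging
import cv2
o=ctrl.get_obs();d=imaging.get_image("wrist")
np.savez("pose_w5.npz",p=o["tool_pos"],r=o["tool_rot"])
t=imaging.get_image("top")["color"]
cv2.imwrite("pics/t5.png",t)
a=cv2.resize(d["color"][:300,:],(800,375)); 
b=cv2.resize(t[120:210,130:290],(400,225),interpolation=cv2.INTER_CUBIC)
g=cv2.resize(t[155:270,350:460],(215,225),interpolation=cv2.INTER_CUBIC)
c=np.zeros((600,800,3),np.uint8);c[:375]=a;c[375:,:400]=b;c[375:,400:615]=g
cv2.imwrite("pics/m5.png",c)
plan([.549,.441,.15],np.radians(87.7),o);print(o["contact_force"],o["tool_rot"])
E
```

```text
now [0.5274 0.4402 0.1491] t 26.93 shift [ 0.03  0.43 -0.02] turn [-0.03  0.02  0.02] | shift after turn [ 0.03  0.43 -0.02]
[-0.45631312 -0.90983356 -4.0515369 ] [-2.26224625 -2.17820182  0.00694718]
```

View pics/m5.png

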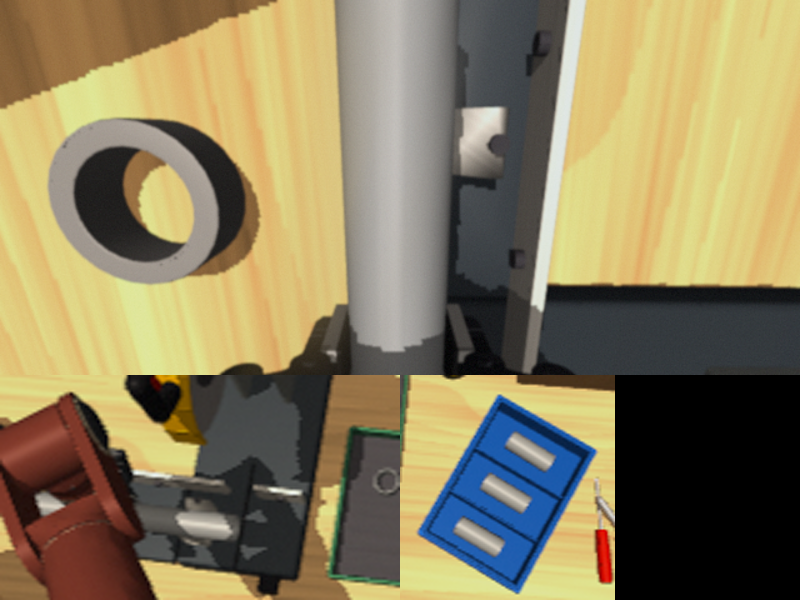

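All three pieces are lying in their lanes. In the wrist view, the rear corners of the left V-block are at about (403,86) and (403,142), and the fence's top front edge runs from (452,2) to (424,272).

```bash
python3 - <<'E'
from h import *
f=lambda p,z=.09:wpx(p,z,"pose_w5.npz")[:2]
a,b=f((403.2,85.6)),f((403.2,142.4));print("blk rear corners",a,b,np.linalg.norm(a-b))
e,g=f((452.5,4)),f((423,280));u=(e-g)/np.linalg.norm(e-g);print("fence",e,g,"yaw",np.degrees(np.arctan2(u[1],u[0])))
yaw=np.radians(87.6);Y=np.array([np.cos(yaw),np.sin(yaw)]);X=np.array([Y[1],-Y[0]])
m=(a+b)/2;print("seat from block",m-.070*Y-.030*X)
s=np.array([.549,.441]);print("fence offset from .549 seat",X@(e-s),X@(g-s))
# top-view V valley check using block ridges
print(px2w((170.5,175),.066),px2w((210,179.5),.066))
# pipe edges near/far in wrist image (axis height)
for v in(20,200):
  l={20:(340/1.25,458/1.25),200:(347/1.25,450/1.25)}[v]
  print(v,[np.round(f((x,v/1.25),.158),4) for x in l])
E
```

```text
blk rear corners [0.58424997 0.52461164] [0.58589947 0.48974347] 0.03490716459429052
fence [0.61037452 0.56755576] [0.60569774 0.3859436 ] yaw 88.52487503934933
seat from block [0.55216974 0.43849522]
fence offset from .549 seat 0.05602107751595745 0.05895352638130186
[0.54926223 0.51298812 0.066     ] [0.5442558  0.36538366 0.066     ]
20 [array([0.515 , 0.5494]), array([0.5513, 0.548 ])]
200 [array([0.5128, 0.4935]), array([0.5491, 0.4922])]
```

```bash
python3 -c "
from h import *
plan([.551,.439,.084],np.radians(87.7))"
```

```text
now [0.5269 0.4382 0.1499] t 27.02 shift [0.04 0.49 1.32] turn [-0.03  0.02  0.01] | shift after turn [0.04 0.48 1.32]
```

Call:
{"name": "play_rows", "arguments": {
  "series": [
    [0, [-0.02, 0.23, 0], [0, 0, 0]],
    [0, [-0.02, 0.23, 0], [0, 0, 0]],
    [0, [0, 0, 0.4], [0, 0, 0]],
    [0, [0, 0, 0.4], [0, 0, 0]],
    [0, [0, 0, 0.2], [0, 0, 0]],
    [0, [0, 0, 0.1], [0, 0, 0]],
    [0, [0, 0, 0], [0, 0, 0]]
  ]
}}

```text
t: 27.9
tool_pos: [0.5509, 0.4361, 0.098]
tool_rot: [-2.265, -2.177, 0.001]
contact_force: [0.4, 0.3, -3.5]
opening: 0.0353
grip_force: 81.8
```

```bash
python3 -c "
from h import *
plan([.551,.439,.084],np.radians(87.7))
from station import ctrl;o=ctrl.get_obs();print(o['contact_force'],o['wrist_torque'])"
```

```text
now [0.5509 0.4361 0.098 ] t 27.9 shift [ 0.06 -0.    0.28] turn [-0.  0.  0.] | shift after turn [ 0.06 -0.    0.28]
[ 0.39368846  0.28005619 -3.48367945] [ 0.07569859 -0.03528281 -0.01944722]
```

Call:
{"name": "play_rows", "arguments": {
  "series": [
    [0, [0.05, 0, 0.1], [0, 0, 0]],
    [0, [0, 0, 0.08], [0, 0, 0]],
    [0, [0, 0, 0.06], [0, 0, 0]],
    [0, [0, 0, 0], [0, 0, 0]],
    [0, [0, 0, 0], [0, 0, 0]]
  ]
}}

```text
t: 28.52
tool_pos: [0.5513, 0.4385, 0.0864]
tool_rot: [2.265, 2.177, 0.0]
contact_force: [0.1, -0.8, -4.0]
opening: 0.0353
grip_force: 81.8
```

Call:
{"name": "play_rows", "arguments": {
  "series": [
    [0, [0, 0, 0.04], [0, 0, 0]],
    [0, [0, 0, 0], [0, 0, 0]],
    [0, [0, 0, 0], [0, 0, 0]]
  ]
}}

```text
t: 28.9
tool_pos: [0.5516, 0.4387, 0.0847]
tool_rot: [2.265, 2.176, 0.001]
contact_force: [0.9, 0.2, -2.2]
opening: 0.0355
grip_force: 82.0
```

Call:
{"name": "play_rows", "arguments": {
  "series": [
    [0, [0, 0, 0.03], [0, 0, 0]],
    [0, [0, 0, 0], [0, 0, 0]],
    [0, [0, 0, 0], [0, 0, 0]]
  ]
}}

```text
t: 29.28
tool_pos: [0.5519, 0.4388, 0.0844]
tool_rot: [2.265, 2.176, 0.002]
contact_force: [-2.2, -2.7, 5.3]
opening: 0.0354
grip_force: 82.6
```

Call:
{"name": "play_rows", "arguments": {
  "series": [
    [0.47, [0, 0, 0], [0, 0, 0]],
    [0.5, [0, 0, 0], [0, 0, 0]],
    [0.55, [0, 0, 0], [0, 0, 0]],
    [0.6, [0, 0, 0], [0, 0, 0]],
    [0.6, [0, 0, -0.2], [0, 0, 0]],
    [0.6, [0, 0, -0.4], [0, 0, 0]],
    [0.6, [0, 0, -0.6], [0, 0, 0]],
    [0.6, [0, 0, -0.4], [0, 0, 0]]
  ]
}}

```text
t: 30.28
tool_pos: [0.5523, 0.4392, 0.1667]
tool_rot: [2.265, 2.176, 0.006]
contact_force: [-0.5, -0.0, 0.4]
opening: 0.0515
grip_force: 0.0
```

Call:
{"name": "play_rows", "arguments": {
  "series": [
    [0.6, [-0.5, -0.8, 0], [0, 0, 0]],
    [0.6, [-0.5, -0.8, 0], [0, 0, 0]],
    [0.6, [-0.5, -0.8, 0], [0, 0, 0]],
    [0.6, [-0.5, -0.8, 0], [0, 0, 0]],
    [0.6, [-0.9, -0.3, -0.2], [0, 0, 0]],
    [0.6, [-0.9, 0, -0.2], [0, 0, 0]],
    [0.6, [-0.9, 0, -0.2], [0, 0, 0]],
    [0.6, [-0.9, 0, 0], [0, 0, 0]]
  ]
}}

```text
t: 31.28
tool_pos: [0.3657, 0.1647, 0.1951]
tool_rot: [2.263, 2.176, 0.006]
contact_force: [1.6, -1.0, 0.0]
opening: 0.0511
grip_force: 0.0
```

Call:
{"name": "play_rows", "arguments": {
  "series": [
    [0.6, [-0.9, 0, 0], [0, 0, 0]],
    [0.6, [-0.9, 0, 0], [0, 0, 0]],
    [0.6, [-0.9, 0, 0], [0, 0, 0]],
    [0.6, [0, 0, 0], [0, 0, 0]]
  ]
}}

```text
t: 31.78
tool_pos: [0.3601, 0.0287, 0.1939]
tool_rot: [2.27, 2.169, 0.002]
contact_force: [1.3, 0.3, -0.3]
opening: 0.0512
grip_force: 0.0
```

```bash
python3 - <<'E'
from h import *
from station import ctrl, imaging
import cv2
o=ctrl.get_obs();print(o["t"],o["tool_pos"],o["contact_force"])
t=imaging.get_image("top")["color"];s=imaging.get_image("scene")["color"]
cv2.imwrite("pics/t6.png",t);cv2.imwrite("pics/s6.png",s)
c=np.zeros((600,800,3),np.uint8)
c[:320]=cv2.resize(t[140:204,120:280],(800,320),interpolation=cv2.INTER_CUBIC)
c[320:,:440]=cv2.resize(s[160:230,390:500][:, :],(440,280),interpolation=cv2.INTER_CUBIC)
c[320:,440:]=cv2.resize(t[130:270,270:450],(360,280))
cv2.imwrite("pics/m6.png",c)
E
```

```text
31.775 [0.36009452 0.02866637 0.19393066] [ 1.2705626   0.3138512  -0.25901681]
```

View pics/m6.png

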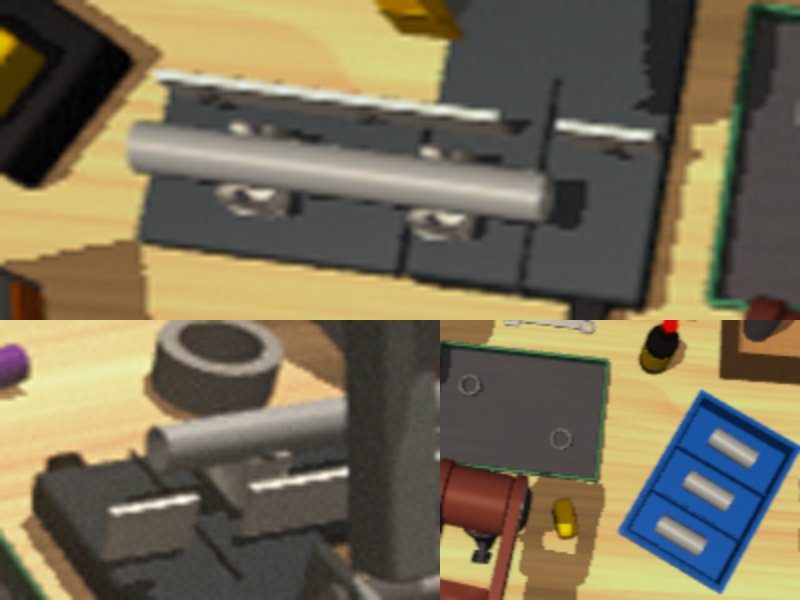

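The stock pipe lies across both V-blocks, from about (130,145) to (551,195) in the top crop. Both crop rings are still in the tray, and the three pieces are in their lanes. I'll do a quick numeric check and then hand in.

```bash
python3 - <<'E'
from h import *
q=lambda u,v:px2w((u/5+120-.4,v/5+140-.4),.093)[:2]
l,r=(q(130,123)+q(128,166))/2,(q(549,173)+q(549,220))/2
d=l-r;print("stock len",np.linalg.norm(d),"mid",(l+r)/2,"yaw",np.degrees(np.arctan2(d[1],d[0])))
e,g=px2w((152,154.6),.09),px2w((219.3,162.8),.09);d=e-g;print("fence yaw",np.degrees(np.arctan2(d[1],d[0])))
E
```

```text
stock len 0.30918844684565555 mid [0.55262017 0.44225674] yaw 87.47945205219737
fence yaw 87.5439447882502
```

The stock is parallel to the fence, and its middle is at the seat to within about 4 mm. The assumed height of 93 mm is consistent with this, so I'm handing in.

```bash
python3 -c "
from station import ctrl;print(ctrl.finish_job())"
```

```text
the job is handed in; nothing more can be done
None
```

I handed the job in at about 32 s of robot time: one piece is laid in each tote lane, the stock pipe is seated in both V-blocks, and both crop ends are still in the tray; the hand-in returned no verdict.

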